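Shut the slotted adjuster of a relief valve on the test bench

TASK

Take the flat screwdriver from its stand, fit its blade into the slot of the valve's leaning adjuster screw and turn the screw clockwise until it is against its stop, where the slot lines up with the green marks. Then put the screwdriver back in its stand, upright and fully down, and let go. Leave the bottle, the brass fitting and the loose gauge where they are.

Things in the scene. Friction and masses are not known exactly. Their poses are not given: they have to be found in the camera images.
- adjuster (a joint): Angle of the slotted adjuster screw, 0 to 1.6 rad, growing as it turns clockwise looking at its face. Starts between 0.1 and 0.8; 1.6 is the hard stop, where the slot lines up with the two green marks on the brass rim. Turns with a steady friction of about 0.06 N m, has no spring and stays where it is left.
- adjuster_face (a point): Centre of the screw's steel face; the frame turns with the screw. z points out of the face along the screw's axis, x along the slot. The slot crosses the whole face, is 5 mm wide and 6 mm deep (floor at z = -6 mm), its mouth bevelled to 9 mm. The face lies 4 mm down inside a round brass collar of 21 mm bore and 44 mm outer diameter, 117 mm above the work surface.
- driver_grip (a point): Centre of the screwdriver's orange handle (28 x 28 mm square, flats across x and y, 69 mm long, top 35 mm above this point), 120 mm from the blade's tip. z points from the blade to the handle's end, x along the blade's width. About 0.14 kg. A black round flange, 36 mm across and 6 mm thick, lies under the handle, its underside 80 mm from the tip.
- driver_tip (a point): Middle of the tip of the screwdriver's flat blade, which is 14 mm wide along x, 2.5 mm thick along y and straight for 22 mm; above it a round 10 mm shaft. Same axes as driver_grip.
- stand_hole (a point): Centre of the mouth of the round hole, 22 mm across, right through the top plate (80 x 80 x 12 mm, top 90 mm above the work surface) of the fixed blue stand; z up. The screwdriver hangs in it upright, flange on the plate, tip 80 mm below this point, at any turn about its axis. Side walls stand under the plate only.
- bottle: Loose white plastic bottle, 60 mm in diameter, 150 mm high, origin under its centre. Leave alone.
- fitting: Loose brass fitting, 34 mm in diameter, 36 mm high, origin under its centre. Leave alone.
- gauge: Loose steel pressure gauge lying face up, 60 mm in diameter, 26 mm high, with a brass stem 24 mm long towards its -x; origin under its centre. Leave alone.
- valve: Fixed valve: a steel block 110 x 90 x 50 mm (pipe stubs on both sides reach 77 mm from its middle) with a brass body leaning out of its top by 28 degrees from vertical towards the block's -x, the side nearest the robot; the screw is in its upper end. Nothing stands above the screw. Origin under the block's centre, z up.
Not all that is in view belongs to the job. There is more than one size of the part that bears driver_grip; the job needs the largest.

How it is judged:
On the way, in this order (a step that is already met when the one before it is completed fails the run):
1. the screwdriver's blade is down in the adjuster's slot (z of driver_tip in the frame of adjuster_face below -0.003 m and distance between driver_tip and adjuster_face below 0.01 m and angle between the x axis of driver_tip and the x axis of adjuster_face, either way round below 0.4 rad), for 0.2 s.
2. the adjuster is turned to its stop with the blade in the slot (value of joint adjuster above 1.45 rad and z of driver_tip in the frame of adjuster_face below -0.002 m and distance between driver_tip and adjuster_face below 0.012 m), for 0.1 s.
At the end, for the whole second after the job is handed in: The adjuster is within 0.15 rad of its stop (joint above 1.45 rad), and the screwdriver is released in its stand, fully down (tip at least 75 mm below the plate's top, within 15 mm of the hole's axis) and upright within 0.12 rad (value of joint adjuster above 1.45 rad and z of driver_tip in the frame of stand_hole below -0.075 m and horizontal distance between driver_tip and stand_hole below 0.015 m and angle between driver_tip's own z axis and vertical below 0.12 rad); the robot touches nothing.
It fails at once if the bottle is moved by more than 30 mm or tipped (distance of bottle from where it was at the start of the episode above 0.03 m or angle between bottle's own z axis and vertical above 0.4 rad).
It fails at once if the fitting is moved by more than 30 mm or tipped (distance of fitting from where it was at the start of the episode above 0.03 m or angle between fitting's own z axis and vertical above 0.4 rad).
It fails at once if the gauge is moved by more than 30 mm (distance of gauge from where it was at the start of the episode above 0.03 m).
It also fails if it takes over 67 s, if anything falls off the work surface, if the arm or the gripper's body presses on something with over 40 N, if the wrist force passes 120 N, or if a joint passes its speed limit or range.

ROBOT

A 7-joint arm with a two-finger parallel gripper is mounted at the origin on the work surface. World frame = base frame: x ahead of the robot, y to its left, z up, the work surface at z = 0. Lengths are in m, angles in rad, forces in N, time in s.
With the tool pointing down it reaches from about 0.4 to 0.925 m from the base axis. Payload 4.1 kg.
Tool frame: the origin (TCP) lies on the centre line of the jaws, within the pads' length; the fingertips stand 11 mm ahead of it and the grasp point (between the pads) lies 8 mm behind it; z points along the fingers, x is the direction in which the jaws open and shut, and the axes are right-handed (so a half turn about z gives the same grasp; the last joint's range is limited). The gripper opens to 85 mm and grips with 20 to 120 N. Pads are 22 mm wide; open, the fingers measure 114 mm over their backs; the gripper's body (76 mm by 85 mm) begins 54 mm behind the grasp point. The pads swing forward as they close: fully open they stand 13 mm farther back than shut.
Start: joints at [-0.099, 0.398, 0.045, 1.537, -0.019, 1.207, -0.051], TCP at [0.65, 0, 0.209] pointing down, gripper open.
Joint ranges: [-2.82, 2.82], [-0.49, 2.23], [-1.37, 1.46], [0, 2.46], [-1.36, 4.5], [0.23, 2], [-2.94, 2.94]. Speed limits (rad/s): [2.57, 2.57, 3.14, 3.14, 3.14, 3.14, 3.14].

INTERFACE

Orientations are given as a unit quaternion [w, x, y, z].
In Python, from plant import state, vision, job gives the robot as it stands.
- The arm moves only by the shell command python3 -m jog 'ROWS' [FORCE]. ROWS is JSON, a list of rows, each a list of 7 numbers: the shift along the tool's x, y, z in m, then the turn, a rotation vector about the tool's x, y, z in degrees, then the finger opening in m, from 0 to 0.0854. A call has 1 to 12 rows; each row is the pose to reach, as a shift and turn from the pose commanded when the call began, along the tool's axes at that moment; what a row does not reach only later rows make up. A row lasts 1/10 s, in which the tool goes at most 50 mm and 8.59 degrees, less where a joint would pass 70% of its speed; a pose out of reach is approached as far as the arm can. A call with a gripper value outside its range is refused whole. The fingers move at their own pace and stop on an object; FORCE is the grip in N (left out, the last holds). Time passes only in rows, so rows that repeat a pose let the fingers close. It gives the time, the measured TCP pose, the force and the opening at its end, in the units of the state.
- state(): the state, without advancing time (a new reading comes with each control period).
- vision.camera(name): name is "scene" or "side" or "wrist"; returns (picture, depth): 420x560x3 uint8, red, green, blue; 420x560 float32, m along the optical axis (not along the pixel's ray), 0 where there is no reading.
- vision.camera_model(name): a dict with "K" (3x3 intrinsics, pixels), "R" (3x3) and "t" (3): a world point X has camera coordinates R X + t. Camera axes: x right, y down, z forward; pixel columns grow to the right and rows downward; lengths in m; the calibration is good to about 2 mm. The wrist camera is an equidistant fisheye: a pixel r from the principal point sees the ray r / f radians off the axis. A picture is of the moment at which its call begins: read the wrist's pose just before it. camera_model takes no time and is no camera call; for the wrist camera it gives the pose at the moment of the call.
- job.close_job(): hands the job in, once; it reports no verdict.
The state is a dict: "time": time; "q": joint angles; "qvel": joint speeds; "joint_efforts": joint torques, N m; "ee_pos": TCP position; "tool_rot": TCP orientation; "force": force on the tool from outside, world axes, zero at the start; "ft_torque": the same for the moment, N m; "grip_width": opening from 0.0 (shut) to 1.0 (fully open).
Only numpy, scipy, OpenCV 4.12 (cv2) and the standard library are available. Lean on these libraries where they do the work, as an engineer would, in place of code of your own. Each camera call takes 0.05 s, during which the arm holds its last target.

## Working session

There is one attempt and no reset: what is moved stays moved. The work goes in short steps, Python scripts to look and compute and a shell command to move; the robot and the scene stay as the last step left them, time stands still between calls to the robot, and variables do not carry over. Pictures are saved under pics/ and viewed, and the job is handed in when it is done.

```bash
ls -la; mkdir -p pics
python3 - <<'E'
from plant import state, vision, job
import cv2
s=state();print({k:s[k] for k in('time','ee_pos','tool_rot','force','ft_torque','grip_width')})
for n in("scene","side","wrist"):
    m=vision.camera_model(n);p,d=vision.camera(n)
    print(n,m)
    cv2.imwrite(f'pics/{n}0.png',p[:,:,::-1])
    import numpy as np
    np.savez(f'{n}0.npz',p=p,d=d,**{k:np.array(m[k]) for k in('K','R','t')})
E
```

```text
total 12
drwxr-xr-x  3 agent agent 4096 Dec  7 08:45 .
drwxr-xr-x 23 root  root  4096 Dec  7 08:45 ..
drwxr-xr-x  2 agent agent 4096 Dec  7 08:45 pics
{'time': 0.0, 'ee_pos': array([6.49304041e-01, 2.99581060e-05, 2.08262616e-01]), 'tool_rot': array([ 6.99741303e-05,  9.99999512e-01,  4.38216620e-05, -9.84321770e-04]), 'force': array([ 0.0100772,  0.3187549, -0.4864412]), 'ft_torque': array([ 0.06146761,  0.00546974, -0.03637126]), 'grip_width': 0.9941041653888141}
scene {'K': array([[389.01203735,   0.        , 274.47513302],
       [  0.        , 389.01203735, 209.52200693],
       [  0.        ,   0.        ,   1.        ]]), 'R': array([[ 0.77181667,  0.63560823, -0.01735529],
       [ 0.35268994, -0.45066205, -0.82006922],
       [-0.52906412,  0.62682206, -0.57200111]]), 't': array([-0.44893556, -0.13117473,  1.12518301])}
side {'K': array([[475.95347371,   0.        , 270.07180951],
       [  0.        , 475.95347371, 214.63105014],
       [  0.        ,   0.        ,   1.        ]]), 'R': array([[ 0.9790028 , -0.20304652, -0.01804525],
       [-0.13048867, -0.55622007, -0.82072647],
       [ 0.15660853,  0.80584822, -0.57103627]]), 't': array([-0.6013588 ,  0.16105444,  0.76333586])}
wrist {'K': array([[325.1922621 ,   0.        , 280.46525006],
       [  0.        , 325.1922621 , 212.44148933],
       [  0.        ,   0.        ,   1.        ]]), 'R': array([[ 9.99996542e-01,  6.23483493e-04, -2.55488589e-03],
       [ 1.39211018e-03, -9.49714039e-01,  3.13115485e-01],
       [-2.23118867e-03, -3.13117959e-01, -9.49711622e-01]]), 't': array([-0.64946217, -0.04047377,  0.3809714 ])}
```

View pics/scene0.png

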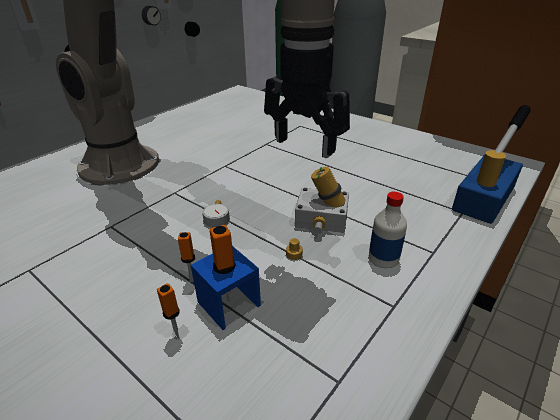

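View pics/side0.png

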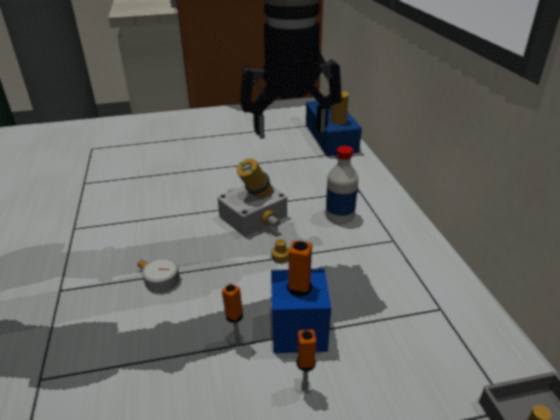

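View pics/wrist0.png

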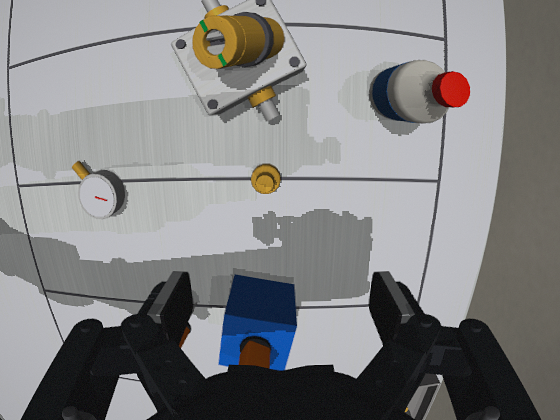

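Three orange-handled drivers: scene px (222,248) in the blue stand, (187,247) and (168,300) beside it. The one in the stand looks the largest; I'll confirm this in a crop and with sizes from depth.

```bash
cat > h.py <<'E'
import numpy as np, cv2
def load(n,tag='0'):
    z=np.load(f'{n}{tag}.npz'); return z
def grab(n,tag):
    from plant import vision
    m=vision.camera_model(n);p,d=vision.camera(n)
    cv2.imwrite(f'pics/{n}{tag}.png',p[:,:,::-1])
    np.savez(f'{n}{tag}.npz',p=p,d=d,**{k:np.array(m[k]) for k in('K','R','t')})
    return load(n,tag)
def rays(z,uv,wrist=False):
    uv=np.atleast_2d(np.asarray(uv,float));K=z['K']
    a=(uv[:,0]-K[0,2])/K[0,0];b=(uv[:,1]-K[1,2])/K[1,1]
    if wrist:
        r=np.hypot(a,b)+1e-12;c=np.c_[np.sin(r)*a/r,np.sin(r)*b/r,np.cos(r)]
    else: c=np.c_[a,b,np.ones_like(a)]
    return -z['R'].T@z['t'], c@z['R'], c
def onplane(z,uv,h,wrist=False):
    o,d,_=rays(z,uv,wrist); return o+d*((h-o[2])/d[:,2])[:,None]
def pts(z,uv,wrist=False):
    o,d,c=rays(z,uv,wrist); uv=np.atleast_2d(uv).astype(int)
    dep=z['d'][uv[:,1],uv[:,0]]; return o+d*(dep/c[:,2])[:,None],dep
def tri(L):
    A=np.zeros((3,3));b=np.zeros(3)
    for o,d in L:
        d=d/np.linalg.norm(d);P=np.eye(3)-np.outer(d,d);A+=P;b+=P@o
    X=np.linalg.solve(A,b)
    return X,[np.linalg.norm((np.eye(3)-np.outer(d,d)/(d@d))@(X-o)) for o,d in L]
def crop(z,u,v,w,h,s,name):
    c=z['p'][max(v,0):v+h,max(u,0):u+w,::-1]; cv2.imwrite('pics/'+name,cv2.resize(c,None,fx=s,fy=s,interpolation=cv2.INTER_CUBIC))
E
python3 - <<'E'
from h import *
for n in('scene','side'):
    z=load(n);p=z['p']
    hsv=cv2.cvtColor(p,cv2.COLOR_RGB2HSV)
    m=((hsv[...,0]<13)&(hsv[...,1]>180)&(hsv[...,2]>70)).astype(np.uint8)
    k,l,st,c=cv2.connectedComponentsWithStats(m)
    for i in range(1,k):
        if st[i,4]>80:
            v,u=np.where(l==i);P,d=pts(z,np.c_[u,v]);P=P[d>0]
            print(n,st[i],c[i].round(),'lo',np.percentile(P,2,0).round(3),'hi',np.percentile(P,98,0).round(3))
    m=((abs(hsv[...,0].astype(int)-112)<10)&(hsv[...,1]>180)).astype(np.uint8)
    k,l,st,c=cv2.connectedComponentsWithStats(m)
    for i in range(1,k):
        if st[i,4]>200:
            v,u=np.where(l==i);P,d=pts(z,np.c_[u,v]);P=P[d>0]
            T=P[abs(P[:,2]-.09)<.004]
            print('blue',n,st[i],'lo',np.percentile(P,2,0).round(3),'hi',np.percentile(P,98,0).round(3), 'top',len(T), T.min(0).round(3) if len(T) else'',T.max(0).round(3) if len(T) else '')
z=load('scene');crop(z,145,215,130,130,4.5,'c1.png')
z=load('side');crop(z,210,225,130,170,3.4,'c2.png')
E
```

```text
scene [388 192  15  15 136] [396. 198.] lo [0.768 0.089 0.135] hi [0.791 0.113 0.151]
scene [213 227  20  43 450] [224. 251.] lo [ 0.625 -0.192  0.101] hi [ 0.638 -0.169  0.164]
scene [178 237  14  23 180] [185. 248.] lo [ 0.525 -0.19   0.066] hi [ 0.539 -0.178  0.11 ]
scene [162 289  16  28 215] [170. 304.] lo [ 0.609 -0.287  0.065] hi [ 0.615 -0.27   0.109]
blue scene [ 452  156   70   67 2211] lo [0.829 0.347 0.007] hi [0.915 0.529 0.072] top 0  
blue scene [370 231  34  30 623] lo [0.757 0.071 0.022] hi [0.809 0.099 0.071] top 0  
blue scene [ 191  246   70   84 2658] lo [ 0.579 -0.221  0.004] hi [ 0.666 -0.139  0.092] top 1267 [ 0.576 -0.222  0.086] [ 0.668 -0.131  0.092]
side [339 147  13   8  81] [345. 150.] lo [0.768 0.09  0.147] hi [0.79  0.112 0.152]
blue side [ 308  101   52   54 1197] lo [ 0.705 -0.005  0.014] hi [0.906 0.522 0.267] top 0  
blue side [328 192  26  23 437] lo [0.752 0.071 0.026] hi [0.794 0.095 0.067] top 0  
blue side [ 272  270   58   82 3398] lo [ 0.579 -0.22   0.008] hi [ 0.657 -0.144  0.092] top 1631 [ 0.576 -0.221  0.086] [ 0.665 -0.132  0.094]
```

Run:
```python
import cv2,numpy as np
a=cv2.imread('pics/c1.png');b=cv2.imread('pics/c2.png')
h=578;a=cv2.resize(a,(390,390));b=cv2.resize(b,(400,523));o=np.zeros((523,790,3),np.uint8);o[:390,:390]=a;o[:,390:]=b
cv2.imwrite('pics/c12.png',o)
```

```text
(no output)
```

View pics/c12.png

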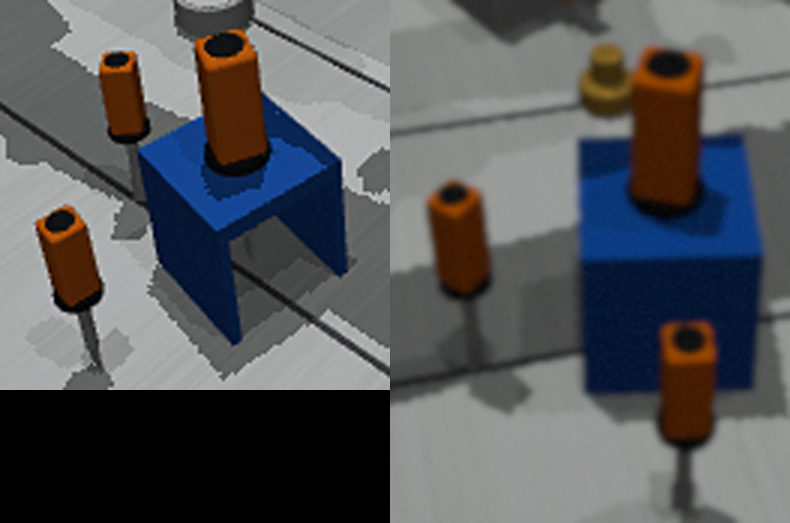

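The crop confirms it: the driver in the blue stand is the largest (handle spans z 0.10–0.164, ~69 mm; others ~45 mm). Next, measure its axis and flats, plus the stand and valve.

Run:
```python
from h import *
for n in('scene','side'):
    z=load(n);p=z['p'];hsv=cv2.cvtColor(p,cv2.COLOR_RGB2HSV)
    H=z['d'].shape;v,u=np.mgrid[:H[0],:H[1]];P,d=pts(z,np.c_[u.ravel(),v.ravel()])
    near=(abs(P[:,0]-.62)<.05)&(abs(P[:,1]+.18)<.05)&(d>0)
    T=P[near&(abs(P[:,2]-.165)<.0025)]
    print(n,'handle top',len(T),T.mean(0).round(4),cv2.minAreaRect(T[:,:2].astype(np.float32)))
    T=P[near&(abs(P[:,2]-.09)<.0025)]
    print('plate',len(T),cv2.minAreaRect(T[:,:2].astype(np.float32)))
    S=P[near&(P[:,2]>.103)&(P[:,2]<.158)]
    # side faces: normals by clustering in xy
    xy=S[:,:2]
    print('sides',len(S),cv2.minAreaRect(xy.astype(np.float32)), xy.min(0),xy.max(0))
    near=(P[:,2]>.04)&(abs(P[:,0]-.65)<.15)&(abs(P[:,1]-.12)<.12)&(d>0)
    hue=hsv.reshape(-1,3);br=near&(hue[:,0]>13)&(hue[:,0]<28)&(hue[:,1]>120)
    B=P[br];print('brass',len(B),B.min(0).round(3),B.max(0).round(3))
    T=P[near&(abs(P[:,2]-.05)<.004)&(hue[:,1]<60)];print('block top',cv2.minAreaRect(T[:,:2].astype(np.float32)))
z=load('wrist');crop(z,160,0,160,130,4,'w1.png')
z=load('scene');crop(z,285,150,75,90,6,'s1.png')
```

```text
scene handle top 193 [ 0.6227 -0.1768  0.1652] ((0.6213332414627075, -0.17538747191429138), (0.027549229562282562, 0.027669671922922134), 60.07030487060547)
plate 1261 ((0.6208965182304382, -0.17472270131111145), (0.08109140396118164, 0.08307758718729019), 79.40843963623047)
sides 546 ((0.6249477863311768, -0.18300864100456238), (0.03561791777610779, 0.019493578001856804), 26.098377227783203) [ 0.6046669 -0.1926719] [ 0.63844136 -0.16692182]
brass 674 [0.581 0.092 0.04 ] [0.652 0.16  0.13 ]
block top ((0.6068604588508606, 0.13692744076251984), (0.10986365377902985, 0.09141317009925842), 27.097034454345703)
side handle top 265 [ 0.6213 -0.1767  0.1653] ((0.6222249269485474, -0.17445999383926392), (0.02748575247824192, 0.027368588373064995), 64.51787567138672)
plate 1743 ((0.6221263408660889, -0.1746654361486435), (0.08248156309127808, 0.08006513863801956), 79.48446655273438)
sides 706 ((0.623613715171814, -0.1835326999425888), (0.03600965067744255, 0.018523331731557846), 12.218913078308105) [ 0.60476401 -0.19241957] [ 0.63928234 -0.17069244]
brass 627 [0.581 0.    0.04 ] [0.69  0.153 0.427]
block top ((0.670093297958374, 0.12965387105941772), (0.2576045095920563, 0.10458157956600189), 1.2335193157196045)
```

View pics/w1.png

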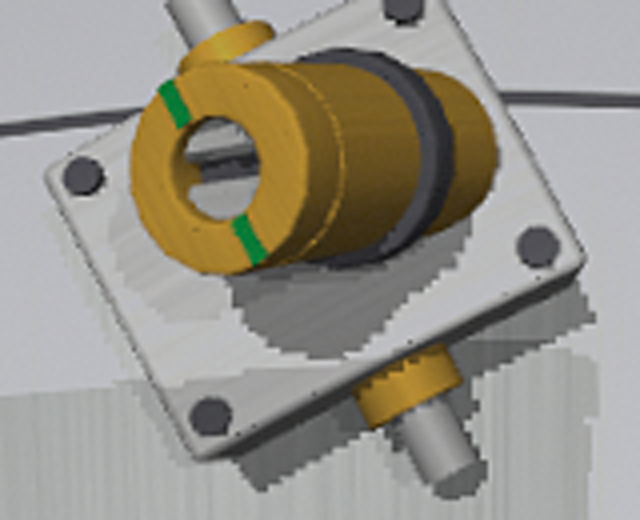

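Wrist crop: collar rim at (215,165) in crop (full image ≈(214,41)), slot nearly horizontal (~5° in image), green marks at crop (175,105) and (250,240), so a clockwise turn of roughly 65° remains. Fit rim plane, centre and directions from depth.

```bash
cat > rim.py <<'E'
from h import *
def rim(z,box,wrist=True,verbose=True):
    u0,v0,u1,v1=box
    v,u=np.mgrid[v0:v1,u0:u1];uv=np.c_[u.ravel(),v.ravel()]
    P,d=pts(z,uv,wrist)
    hsv=cv2.cvtColor(z['p'],cv2.COLOR_RGB2HSV)[v0:v1,u0:u1].reshape(-1,3).astype(int)
    green=(hsv[:,0]>45)&(hsv[:,0]<95)&(hsv[:,1]>120)&(d>0)
    brass=(hsv[:,0]>12)&(hsv[:,0]<30)&(hsv[:,1]>130)&(d>0)
    G=P[green]; print('green n',green.sum(), G.mean(0).round(4) if len(G) else '')
    if green.sum()<4:return
    cand=P[(green|brass)&(P[:,2]>.09)]
    # robust plane by RANSAC
    rng=np.random.default_rng(0);best=None
    for _ in range(1500):
        a=cand[rng.choice(len(cand),3,False)];n=np.cross(a[1]-a[0],a[2]-a[0]);L=np.linalg.norm(n)
        if L<1e-5: continue
        n/=L;n*=np.sign(n[2])
        if n[2]<.7: continue
        k=abs((cand-a[0])@n)<.0012
        if best is None or k.sum()>best.sum():best=k
    I=cand[best];c=I.mean(0);n=np.linalg.svd(I-c)[2][2];n*=np.sign(n[2])
    e1=np.array([1,0,0])-n*n[0];e1/=np.linalg.norm(e1);e2=np.cross(n,e1)
    q=np.c_[(I-c)@e1,(I-c)@e2].astype(np.float32)
    (cx,cy),r=cv2.minEnclosingCircle(q);C=c+cx*e1+cy*e2
    print('rim n',len(I),'normal',n.round(4),'tilt',np.degrees(np.arccos(n[2])).round(2),'az',np.degrees(np.arctan2(n[1],n[0])).round(1),'C',C.round(4),'r',round(r,4))
    g=(G-C);ga=np.c_[g@e1,g@e2];print('green angles',np.degrees(np.unique(np.arctan2(ga[:,1],ga[:,0]).round(1))).round())
    # green dir via doubling
    a2=np.arctan2(ga[:,1],ga[:,0]);print('mark dir deg (in e1,e2)',np.degrees(np.angle(np.exp(2j*a2).mean())/2).round(1))
    F=C-.004*n;print('face',F.round(4),'(z should be .117)')
    return n,C,e1,e2
E
python3 - <<'E'
from rim import *
z=load('wrist');print('cam',-z['R'].T@z['t'])
rim(z,(165,0,300,80))
z=load('scene');rim(z,(300,155,350,215),False)
E
```

```text
cam [0.65036628 0.08125541 0.37282663]
green n 98 [0.5979 0.1347 0.1204]
rim n 1275 normal [-0.4162 -0.2144  0.8836] tilt 27.92 az -152.7 C [0.5981 0.1357 0.1201] r 0.022
green angles [-69. -63. -57. -52. 115. 120. 126.]
mark dir deg (in e1,e2) -59.9
face [0.5998 0.1365 0.1166] (z should be .117)
green n 10 [0.5926 0.1355 0.1134]
rim n 93 normal [-0.4158 -0.2179  0.883 ] tilt 28.0 az -152.3 C [0.5976 0.133  0.12  ] r 0.0227
green angles [-178.  -63.  -57.  -52.  109.  115.  120.  160.]
mark dir deg (in e1,e2) -53.2
face [0.5993 0.1339 0.1165] (z should be .117)
```

```bash
cat >> rim.py <<'E'
def slot(z,n,F,wrist=True,box=None,thr=None,name=None):
    u0,v0,u1,v1=box
    e1=np.array([1,0,0])-n*n[0];e1/=np.linalg.norm(e1);e2=np.cross(n,e1)
    # rectified view of face plane, 0.1mm per px, +-14mm
    K=z['K'];g=np.arange(-14,14.01,.1)/1000;a,b=np.meshgrid(g,-g)
    X=F+a[...,None]*e1+b[...,None]*e2;c=X@z['R'].T+z['t']
    if wrist:
        r=np.hypot(c[...,0],c[...,1]);s=np.arctan2(r,c[...,2])/r
    else: s=1/c[...,2]
    mu=(K[0,0]*c[...,0]*s+K[0,2]).astype(np.float32);mv=(K[1,1]*c[...,1]*s+K[1,2]).astype(np.float32)
    im=cv2.remap(z['p'],mu,mv,cv2.INTER_CUBIC)
    if name: cv2.imwrite('pics/'+name,cv2.resize(im[:,:,::-1],None,fx=2,fy=2))
    return im
E
python3 - <<'E'
from rim import *
z=load('wrist');n=np.array([-.416,-.216,.883]);n/=np.linalg.norm(n);F=np.array([.5995,.1355,.1168])
im=slot(z,n,F,box=(165,0,300,80),name='face0.png')
E
```

```text
(no output)
```

View pics/face0.png

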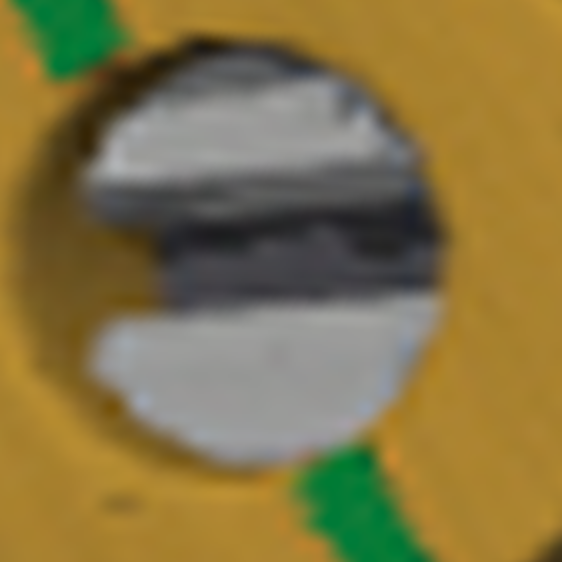

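Face ≈ (0.600, 0.136, 0.117), tilt 27.9°, lean azimuth 207°; slot ≈ 4.5° from world x in the face plane, marks at -60° → ≈ 64° clockwise to go. Driver at (0.622,-0.175), flats at ~62°/-28°. Moving over the driver.

```bash
python3 -m jog '[[-0.006,0.04,0,0,0,7,0.0854],[-0.013,0.085,0,0,0,14,0.0854],[-0.02,0.13,0,0,0,21,0.0854],[-0.027,0.175,0,0,0,28,0.0854],[-0.027,0.175,0,0,0,28,0.0854],[-0.027,0.175,0,0,0,28,0.0854]]'
python3 - <<'E'
from h import *
grab('wrist','1')
E
```

```text
time: 0.75
ee_pos: [0.6223, -0.1767, 0.209]
tool_rot: [0.0, 0.97, -0.243, -0.0]
force: [0.5, 0.2, 0.8]
grip_width: 0.999
```

View pics/wrist1.png

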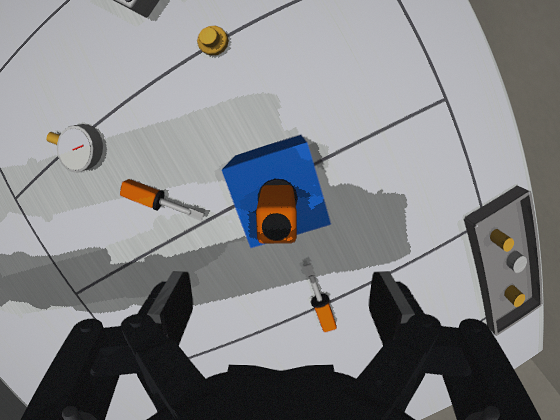

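Wrist view: handle top at (276,226), centred between the jaws (fingers at 180/385), flats nearly square to them. Quick numeric check.

Run:
```python
from h import *
z=load('wrist','1');v,u=np.mgrid[150:300,220:340];uv=np.c_[u.ravel(),v.ravel()]
P,d=pts(z,uv,True)
T=P[(d>0)&(abs(P[:,2]-.165)<.003)]
print(len(T),T[:,2].mean(),cv2.minAreaRect(T[:,:2].astype(np.float32)))
S=P[(d>0)&(abs(P[:,2]-.09)<.002)];print('plate',cv2.minAreaRect(S[:,:2].astype(np.float32)))
from plant import state
s=state();print(s['ee_pos'],s['q'])
```

```text
1397 0.1648925962566309 ((0.6208109259605408, -0.17261573672294617), (0.02720535360276699, 0.026850353926420212), 62.738731384277344)
plate ((0.6206586360931396, -0.17335036396980286), (0.08024733513593674, 0.08086715638637543), 79.4156723022461)
[ 0.62299014 -0.1743503   0.20894303] [ 0.06475051  0.39908947  0.19388638  1.5478109  -0.08134199  1.20313883
 -0.21512502]
```

```bash
python3 -m jog '[[-0.0015,0,0.03,0,0,0,0.0854],[-0.0015,0,0.06,0,0,0,0.0854],[-0.0015,0,0.08,0,0,0,0.0854],[-0.0015,0,0.087,0,0,0,0.0854],[-0.0015,0,0.087,0,0,0,0.0854],[-0.0015,0,0.087,0,0,0,0.02],[-0.0015,0,0.087,0,0,0,0.02],[-0.0015,0,0.087,0,0,0,0.02],[-0.0015,0,0.087,0,0,0,0.02],[-0.0015,0,0.087,0,0,0,0.02],[-0.0015,0,0.087,0,0,0,0.02],[-0.0015,0,0.087,0,0,0,0.02]]' 80
```

```text
time: 2.0
ee_pos: [0.622, -0.1743, 0.1234]
tool_rot: [-0.0, 0.97, -0.242, 0.0]
force: [-2.0, 0.7, 4.9]
grip_width: 0.31
```

Gripped (opening 26–28 mm). Lifting straight up.

```bash
python3 -m jog '[[0,0,-0.02,0,0,0,0.02],[0,0,-0.05,0,0,0,0.02],[0,0,-0.09,0,0,0,0.02],[0,0,-0.13,0,0,0,0.02],[0,0,-0.15,0,0,0,0.02],[0,0,-0.15,0,0,0,0.02]]'
python3 - <<'E'
from h import *
a=grab('scene','2');b=grab('side','2')
crop(a,170,120,130,130,3,'sc2.png');crop(b,240,120,130,130,3,'sd2.png')
cv2.imwrite('pics/both2.png',np.hstack([cv2.imread('pics/sc2.png'),cv2.imread('pics/sd2.png')]))
E
```

```text
time: 2.6
ee_pos: [0.6236, -0.1751, 0.2758]
tool_rot: [-0.0, 0.97, -0.242, 0.004]
force: [0.0, -0.2, -1.6]
grip_width: 0.311
```

View pics/both2.png

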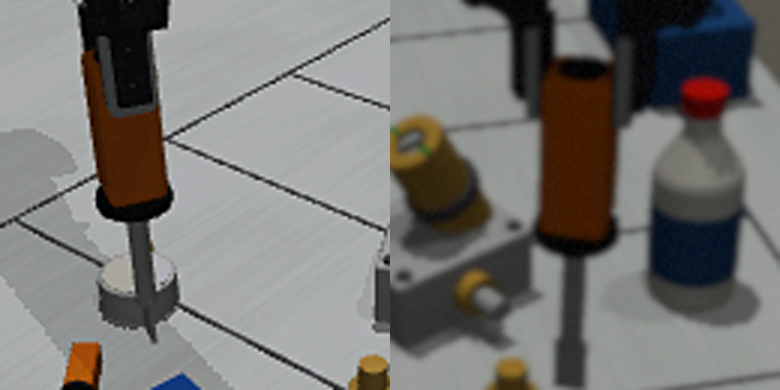

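Blade's wide side shows in the side view (crop (572,365)) and is edge-on in the scene view (150,330), so blade x = tool x. But the handle seems to sit lower in the pads than intended; triangulate tip and flange.

Run:
```python
from h import *
from plant import state
a=load('scene','2');b=load('side','2')
crop(a,200,195,50,50,6,'a.png');crop(b,275,190,65,65,6,'b.png')
x=cv2.imread('pics/a.png');y=cv2.imread('pics/b.png');o=np.zeros((400,700,3),np.uint8);o[:300,:300]=x;o[:390,305:695]=y;cv2.imwrite('pics/ab.png',o)
def T(p,q):
    o1,d1,_=rays(a,p);o2,d2,_=rays(b,q);return tri([(o1,d1[0]),(o2,d2[0])])
print('tip',T((220.5,234),(300.5,248)))
print(state()['ee_pos'],state()['grip_width'])
for z in(a,b):
    hsv=cv2.cvtColor(z['p'],cv2.COLOR_RGB2HSV);m=(hsv[...,0]<13)&(hsv[...,1]>180)&(hsv[...,2]>60)
    v,u=np.where(m);P,d=pts(z,np.c_[u,v]);k=(d>0)&(abs(P[:,0]-.622)<.04)&(abs(P[:,1]+.175)<.04);P=P[k];print(len(P),np.percentile(P,[1,50,99],0).round(4))
```

```text
tip (array([ 0.62262033, -0.17453381,  0.15996783]), [np.float64(0.0015971286370342484), np.float64(0.0015971286370342894)])
[ 0.621134   -0.17417409  0.27099304] 0.3037745630363281
549 [[ 0.6136 -0.1937  0.2517]
 [ 0.6337 -0.1848  0.2779]
 [ 0.6408 -0.171   0.3175]]
846 [[ 0.6068 -0.1928  0.2512]
 [ 0.6172 -0.1869  0.2849]
 [ 0.6277 -0.1805  0.3147]]
```

View pics/ab.png

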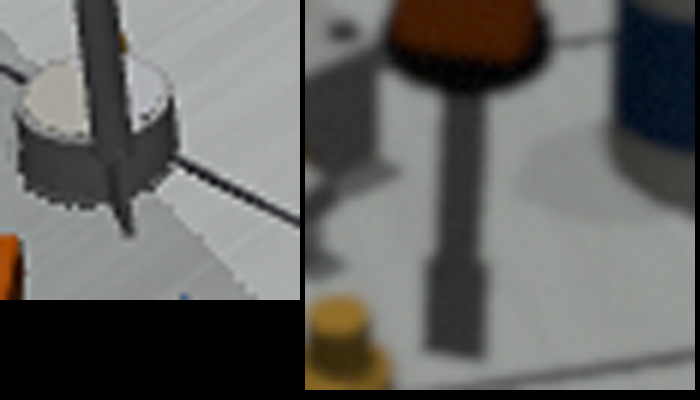

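No slip (tip 0.112 m ahead of TCP as expected). Compute the approach pose: tool z = −n, tool x along slot, tip 30 mm above the face.

```bash
cat > cmd.py <<'E'
import numpy as np
from scipy.spatial.transform import Rotation as R
L=.112
def goal(F,off,ang,tilt=28.,az=207.3,lat=(0,0)):
    t,a=np.radians(tilt),np.radians(az)
    n=np.array([np.sin(t)*np.cos(a),np.sin(t)*np.sin(a),np.cos(t)])
    e1=np.array([1,0,0])-n*n[0];e1/=np.linalg.norm(e1);e2=np.cross(n,e1)
    c,s=np.cos(np.radians(ang)),np.sin(np.radians(ang))
    x=c*e1+s*e2;z=-n;y=np.cross(z,x)
    Rm=np.c_[x,y,z]; return np.asarray(F)+n*(off+L)+lat[0]*e1+lat[1]*e2,Rm
def rel(p0,R0,p1,R1):
    return R0.T@(p1-p0), np.degrees(R.from_matrix(R0.T@R1).as_rotvec())
E
python3 - <<'E'
from cmd import *
from h import *
from plant import state
s=state();q=s['tool_rot'];R0=R.from_quat([q[1],q[2],q[3],q[0]]).as_matrix()
c,sn=np.cos(np.radians(-28)),np.sin(np.radians(-28))
Rc=np.c_[[c,sn,0],[sn,-c,0],[0,0,-1]]
print(R0.round(3),Rc.round(3))
p1,R1=goal((.600,.136,.117),.03,4.5)
print(p1); d,r=rel(np.array([.6217,-.1743,.272]),Rc,p1,R1);print(d.round(4),r.round(2))
for k in range(1,9): print((d*k/8).round(4),(r*k/8).round(2))
E
```

```text
[[ 0.883 -0.469 -0.001]
 [-0.469 -0.883  0.   ]
 [-0.001  0.    -1.   ]] [[ 0.883 -0.469  0.   ]
 [-0.469 -0.883  0.   ]
 [ 0.     0.    -1.   ]]
[0.54076037 0.10542414 0.24237856]
[-0.2028 -0.209   0.0296] [ 18.4   21.51 -28.9 ]
[-0.0253 -0.0261  0.0037] [ 2.3   2.69 -3.61]
[-0.0507 -0.0522  0.0074] [ 4.6   5.38 -7.22]
[-0.076  -0.0784  0.0111] [  6.9    8.07 -10.84]
[-0.1014 -0.1045  0.0148] [  9.2   10.75 -14.45]
[-0.1267 -0.1306  0.0185] [ 11.5   13.44 -18.06]
[-0.1521 -0.1567  0.0222] [ 13.8   16.13 -21.67]
[-0.1774 -0.1829  0.0259] [ 16.1   18.82 -25.28]
[-0.2028 -0.209   0.0296] [ 18.4   21.51 -28.9 ]
```

```bash
python3 -m jog '[[-0.025,-0.026,-0.01,2.3,2.7,-3.6,0.02],[-0.051,-0.052,-0.01,4.6,5.4,-7.2,0.02],[-0.076,-0.078,-0.01,6.9,8.1,-10.8,0.02],[-0.101,-0.1045,-0.01,9.2,10.8,-14.5,0.02],[-0.127,-0.131,0,11.5,13.4,-18.1,0.02],[-0.152,-0.157,0.01,13.8,16.1,-21.7,0.02],[-0.177,-0.183,0.02,16.1,18.8,-25.3,0.02],[-0.203,-0.209,0.03,18.4,21.5,-28.9,0.02],[-0.203,-0.209,0.03,18.4,21.5,-28.9,0.02],[-0.203,-0.209,0.03,18.4,21.5,-28.9,0.02],[-0.203,-0.209,0.03,18.4,21.5,-28.9,0.02]]'
python3 - <<'E'
from h import *
from cmd import *
from plant import state
s=state();q=s['tool_rot'];R0=R.from_quat([q[1],q[2],q[3],q[0]]).as_matrix()
p1,R1=goal((.600,.136,.117),.03,4.5)
print(s['q'],s['ee_pos'],p1,rel(s['ee_pos'],R0,p1,R1))
for n in('scene','side','wrist'):grab(n,'3')
E
```

```text
time: 3.8
ee_pos: [0.5407, 0.1046, 0.2415]
tool_rot: [-0.108, 0.97, 0.012, 0.216]
force: [0.3, -0.7, -0.6]
grip_width: 0.308
[-0.15057739 -0.06453912 -0.02781205  2.1116398  -0.23460867  0.63870061
  0.00222613] [0.5407027  0.10461673 0.24148111] [0.54076037 0.10542414 0.24237856] (array([ 0.00041167, -0.00096741, -0.00059606]), array([ 0.06555379,  0.06468754, -0.07048047]))
```

View pics/wrist3.png

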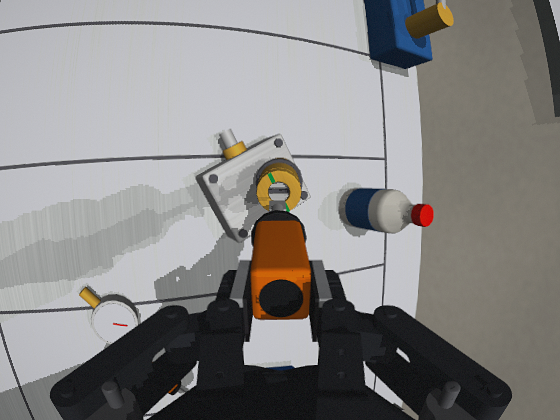

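View pics/scene3.png

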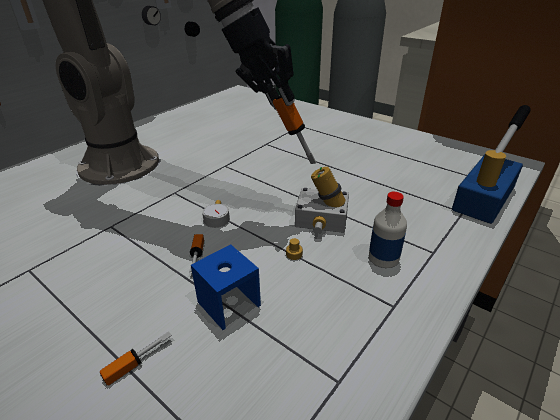

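View pics/side3.png

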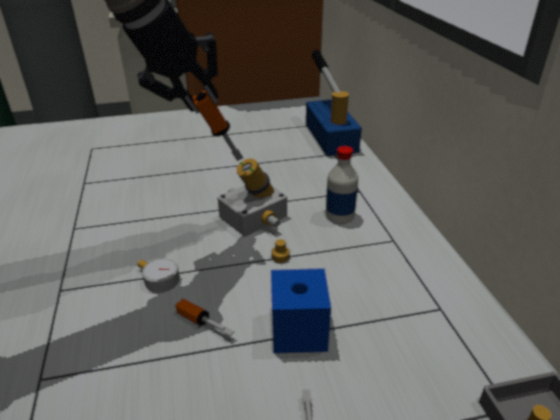

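The stand's large driver is held, tip over the collar (scene (312,162), wrist (278,200)). The two small drivers toppled on their own at the start; not part of the job. Zoom on the tip vs. collar.

Run:
```python
from h import *
from rim import rim,slot
a=load('scene','3');b=load('side','3');w=load('wrist','3')
crop(a,290,130,65,75,5,'a.png');crop(b,215,130,65,75,5,'b.png');crop(w,235,150,85,75,5,'c.png')
I=[cv2.imread('pics/%s.png'%k) for k in'abc'];cv2.imwrite('pics/abc3.png',cv2.resize(np.hstack(I),None,fx=.72,fy=.72,interpolation=cv2.INTER_AREA) if sum(i.shape[1] for i in I)>800 else np.hstack(I))
rim(w,(250,155,310,215))
rim(a,(308,160,350,215),False)
rim(b,(230,152,275,200),False)
```

```text
green n 58 [0.5937 0.1399 0.1243]
rim n 825 normal [-0.4243 -0.2062  0.8817] tilt 28.15 az -154.1 C [0.5977 0.1365 0.1199] r 0.0219
green angles [-63. -57.  -6.  69.  80. 115. 120. 126. 132.]
mark dir deg (in e1,e2) -59.3
face [0.5994 0.1373 0.1163] (z should be .117)
green n 9 [0.5972 0.1345 0.1201]
rim n 97 normal [-0.4115 -0.2193  0.8846] tilt 27.79 az -151.9 C [0.5996 0.1328 0.121 ] r 0.0215
green angles [-74. -69. -63. -57. 120. 126. 166.]
mark dir deg (in e1,e2) -57.5
face [0.6012 0.1337 0.1175] (z should be .117)
green n 1 [0.6055 0.1222 0.1208]
```

View pics/abc3.png

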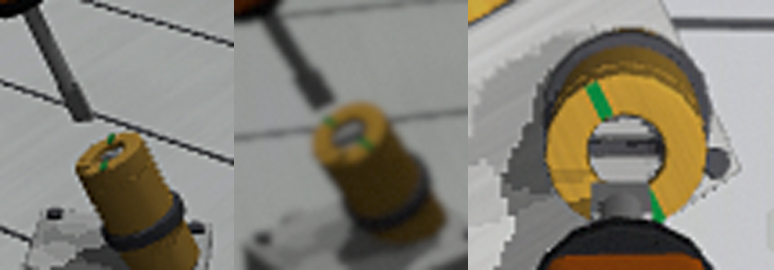

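Run:
```python
from h import *
from cmd import *
a=load('scene','3');b=load('side','3');w=load('wrist','3')
crop(a,300,145,40,45,10,'a.png');crop(b,228,140,40,45,10,'b.png')
cv2.imwrite('pics/ab3.png',np.hstack([cv2.imread('pics/a.png'),cv2.imread('pics/b.png')]))
crop(w,252,160,60,60,10,'c3.png')
def T(p,q):
    o1,d1,_=rays(a,p);o2,d2,_=rays(b,q);return tri([(o1,d1[0]),(o2,d2[0])])
t=T((313.1,162.8),(239.4,158.9));r=T((320.3,172.2),(247.2,167.2));print(t,r)
p1,R1=goal((.600,.136,.117),.03,4.5)
print('tip->rim in tool axes',R1.T@(r[0]-t[0]))
# wrist blade depth
v,u=np.mgrid[185:216,255:305];uv=np.c_[u.ravel(),v.ravel()];P,d=pts(w,uv,True)
from plant import state
s=state();q=(P-s['ee_pos'])@R1
k=(d>0)&(q[:,2]>.085)&(q[:,2]<.118)&(abs(q[:,1])<.02)
print('blade pts tool frame',k.sum());Q=q[k]
for lo in np.arange(.085,.118,.004):
    j=(Q[:,2]>=lo)&(Q[:,2]<lo+.004)
    if j.sum()>2:print(lo.round(3),j.sum(),np.percentile(Q[j],[5,50,95],0).round(4).tolist())
```

```text
(array([0.58552462, 0.1263757 , 0.14199351]), [np.float64(0.00037602502182608005), np.float64(0.0003760250218260879)]) (array([0.59995277, 0.13325482, 0.1202009 ]), [np.float64(0.0007251838300860892), np.float64(0.0007251838300860326)])
tip->rim in tool axes [ 0.00370827 -0.0012329   0.02674211]
blade pts tool frame 130
0.085 29 [[-0.009, -0.005, 0.0857], [-0.0025, -0.0025, 0.0872], [0.004, 0.0004, 0.0887]]
0.089 20 [[-0.0084, -0.0048, 0.0892], [-0.003, -0.0027, 0.0909], [0.0032, -0.0009, 0.0927]]
0.093 8 [[-0.0093, -0.0013, 0.0936], [-0.0076, -0.0011, 0.0952], [0.0038, -0.0008, 0.0958]]
0.097 9 [[-0.0091, -0.0013, 0.0978], [0.0016, -0.0012, 0.0981], [0.0038, -0.0009, 0.1]]
0.101 21 [[-0.0095, -0.0013, 0.1012], [-0.0036, -0.0011, 0.1038], [0.0041, -0.0009, 0.1049]]
0.105 18 [[-0.009, -0.0013, 0.1055], [-0.0032, -0.0009, 0.1072], [0.0026, -0.0008, 0.1083]]
0.109 16 [[-0.0092, -0.0014, 0.1094], [-0.0032, -0.0011, 0.1106], [0.0027, -0.0009, 0.1111]]
0.113 9 [[-0.0034, -0.0012, 0.1131], [-0.0002, -0.001, 0.1138], [0.003, -0.0009, 0.1144]]
```

View pics/ab3.png

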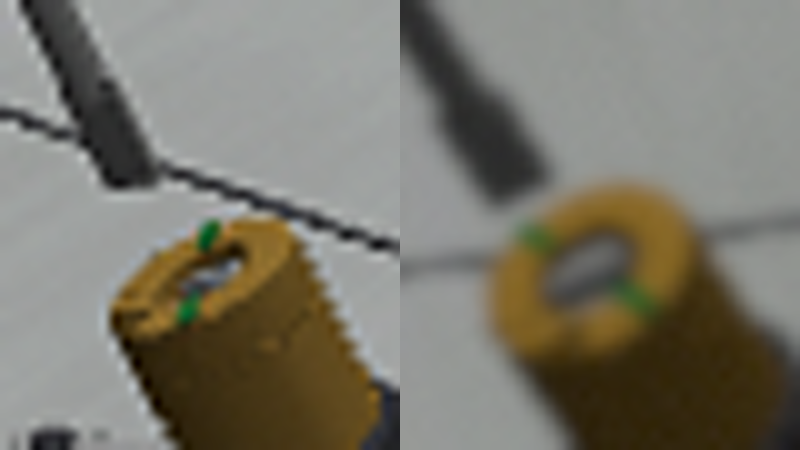

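View pics/c3.png

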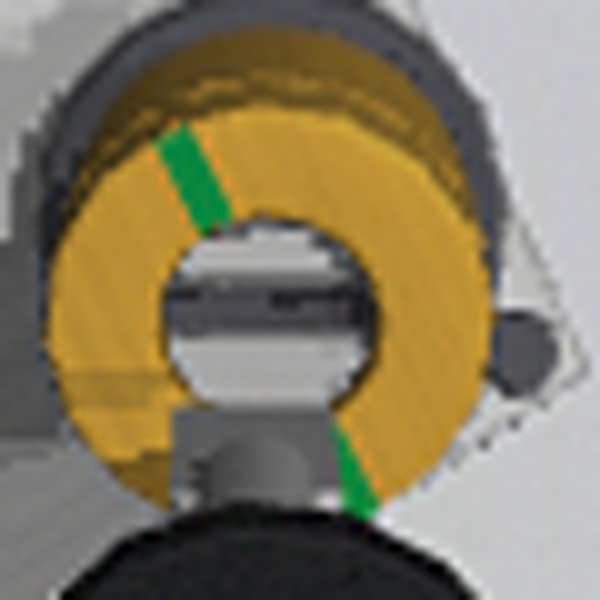

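Run:
```python
from cmd import *
p1,R1=goal((.600,.136,.117),.03,4.5)
ee=np.array([.5407,.1046,.2415])
for C in([.5977,.1365,.1199],[.5981,.1357,.1201]):
    print(R1.T@(np.array(C)-ee))
```

```text
[-0.00046172 -0.00222476  0.13801452]
[ 3.06308253e-06 -1.45608914e-03  1.37832543e-01]
```

Both measurements agree: shift ≈ +2.8 mm tool x, −1.5 mm tool y; blade parallel to the slot. Correct and approach to ~10 mm above the face.

```bash
python3 -m jog '[[0.0028,-0.0015,0.005,0,0,0,0.02],[0.0028,-0.0015,0.013,0,0,0,0.02],[0.0028,-0.0015,0.02,0,0,0,0.02],[0.0028,-0.0015,0.02,0,0,0,0.02],[0.0028,-0.0015,0.02,0,0,0,0.02]]'
python3 - <<'E'
from h import *
a=grab('scene','4');b=grab('side','4');w=grab('wrist','4')
crop(a,300,145,40,45,8,'a.png');crop(b,228,140,40,45,8,'b.png')
crop(w,252,155,60,60,6,'c.png');o=np.zeros((360,640+0,3),np.uint8)
x=[cv2.resize(cv2.imread('pics/%s.png'%k),(265,265*n//40)) for k,n in(('a',45),('b',45))]
c=cv2.resize(cv2.imread('pics/c.png'),(265,265));c=cv2.copyMakeBorder(c,0,x[0].shape[0]-265,0,0,0)
cv2.imwrite('pics/abc4.png',np.hstack(x+[c]))
E
```

```text
time: 4.45
ee_pos: [0.5511, 0.1113, 0.2255]
tool_rot: [-0.108, 0.97, 0.013, 0.216]
force: [1.0, 0.2, -1.4]
grip_width: 0.31
```

View pics/abc4.png

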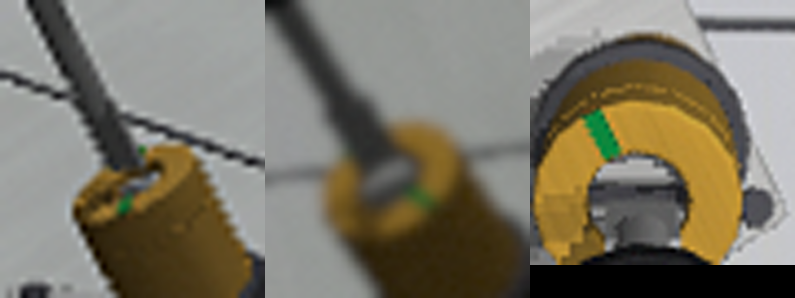

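Blade is centred over the bore in all three views (wrist crop: blade 600–680 in bore 590–690). Advancing with force checks.

```bash
python3 -m jog '[[0,0,0.003,0,0,0,0.02],[0,0,0.006,0,0,0,0.02],[0,0,0.009,0,0,0,0.02],[0,0,0.011,0,0,0,0.02],[0,0,0.011,0,0,0,0.02]]'
python3 -c "
from plant import state
s=state();print(s['force'],s['ft_torque'],s['ee_pos'])"
```

```text
time: 5.1
ee_pos: [0.5558, 0.1137, 0.2159]
tool_rot: [-0.108, 0.97, 0.013, 0.216]
force: [-0.7, 0.4, -1.6]
grip_width: 0.305
[-0.6944136   0.35774428 -1.56461218] [-0.3263142   0.60934832  0.02220537] [0.55578417 0.11372547 0.21592671]
```

```bash
python3 -m jog '[[0,0,0.002,0,0,0,0.02],[0,0,0.003,0,0,0,0.02],[0,0,0.003,0,0,0,0.02]]'; python3 -m jog '[[0,0,0.001,0,0,0,0.02],[0,0,0.0015,0,0,0,0.02],[0,0,0.0015,0,0,0,0.02]]'
python3 -c "
from plant import state
from cmd import *
s=state();print(s['force'],s['ft_torque'],s['ee_pos'])
p,Rm=goal((.600,.136,.117),0,4.5);print(Rm.T@(s['ee_pos']-p), Rm.T@s['force'])"
```

```text
time: 5.4
ee_pos: [0.5571, 0.1143, 0.2136]
tool_rot: [-0.108, 0.97, 0.013, 0.216]
force: [-0.4, -0.9, -1.0]
grip_width: 0.306
time: 5.7
ee_pos: [0.5579, 0.1145, 0.2131]
tool_rot: [-0.108, 0.97, 0.013, 0.217]
force: [-4.0, -1.4, 4.3]
grip_width: 0.306
[-4.00039598 -1.42532833  4.25686677] [-0.34165002  1.03585773  0.09722231] [0.55788619 0.11450738 0.21311163]
[ 0.00294429 -0.00166468  0.00494155] [-1.79351621  0.23619921 -5.73438341]
```

Contact at ~5–6 mm past the estimated face — matches the slot floor. Check visually.

Run:
```python
from h import *
a=grab('scene','5');b=grab('side','5');w=grab('wrist','5')
crop(a,300,145,40,45,8,'a.png');crop(b,228,140,40,45,8,'b.png')
crop(w,252,150,60,60,6,'c.png')
x=[cv2.resize(cv2.imread('pics/%s.png'%k),(265,298)) for k in'ab']
c=cv2.resize(cv2.imread('pics/c.png'),(265,265));c=cv2.copyMakeBorder(c,0,33,0,0,0)
cv2.imwrite('pics/abc5.png',np.hstack(x+[c]))
```

```text
(no output)
```

View pics/abc5.png

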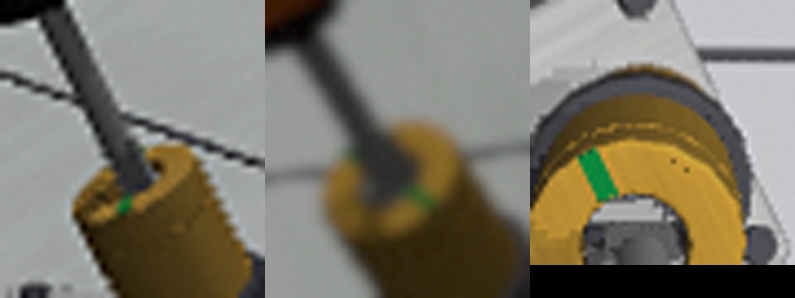

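Blade sits in the slot in all views. Begin turning clockwise (+tool z).

```bash
python3 -m jog '[[0,0,0,0,0,5,0.02],[0,0,0,0,0,10,0.02],[0,0,0,0,0,15,0.02],[0,0,0,0,0,20,0.02],[0,0,0,0,0,25,0.02],[0,0,0,0,0,30,0.02],[0,0,0,0,0,30,0.02]]'
cat > chk.py <<'E'
from plant import state
from cmd import *
s=state();q=s['tool_rot'];R0=R.from_quat([q[1],q[2],q[3],q[0]]).as_matrix()
p,Rm=goal((.600,.136,.117),0,4.5);print('pos in slot-tool frame',(Rm.T@(s['ee_pos']-p)).round(4), 'F',(Rm.T@s['force']).round(2),'T about tool',(R0.T@s['ft_torque']).round(3),'turned',np.degrees(R.from_matrix(Rm.T@R0).as_rotvec()).round(1),'q',s['q'].round(3))
E
python3 chk.py
```

```text
time: 6.55
ee_pos: [0.5582, 0.1132, 0.2129]
tool_rot: [-0.16, 0.94, -0.24, 0.182]
force: [-4.1, -3.2, 5.3]
grip_width: 0.305
pos in slot-tool frame [ 0.0031 -0.0003  0.005 ] F [-1.41  1.78 -7.1 ] T about tool [-1.437 -0.357 -0.099] turned [-0.1  0.1 30.1] q [-1.600e-01  1.000e-03 -3.300e-02  2.118e+00 -2.450e-01  5.630e-01
 -5.160e-01]
```

```bash
python3 -m jog '[[0,0,0,0,0,5,0.02],[0,0,0,0,0,10,0.02],[0,0,0,0,0,15,0.02],[0,0,0,0,0,20,0.02],[0,0,0,0,0,25,0.02],[0,0,0,0,0,30,0.02],[0,0,0,0,0,35,0.02],[0,0,0,0,0,35,0.02]]'
python3 chk.py
python3 - <<'E'
from h import *
w=grab('wrist','6');b=grab('side','6');a=grab('scene','6')
for z,k,u,v in((a,'a',295,140),(b,'b',222,135),(w,'c',252,150)):crop(z,u,v,50,55,5,k+'.png')
cv2.imwrite('pics/abc6.png',np.hstack([cv2.imread('pics/%s.png'%k) for k in'abc']))
cv2.imwrite('pics/wrist6.png',w['p'][:,:,::-1])
E
```

```text
time: 7.35
ee_pos: [0.5578, 0.1116, 0.2123]
tool_rot: [-0.206, 0.825, -0.512, 0.125]
force: [-4.6, -6.7, 5.6]
grip_width: 0.312
pos in slot-tool frame [0.0026 0.0013 0.005 ] F [-1.69  5.05 -8.31] T about tool [-1.916  1.281 -0.073] turned [-0.2  0.1 65.1] q [-1.610e-01  1.000e-03 -3.100e-02  2.119e+00 -2.430e-01  5.640e-01
 -1.127e+00]
```

View pics/abc6.png

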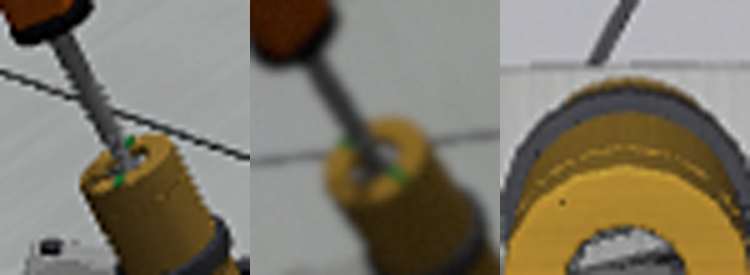

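View pics/wrist6.png

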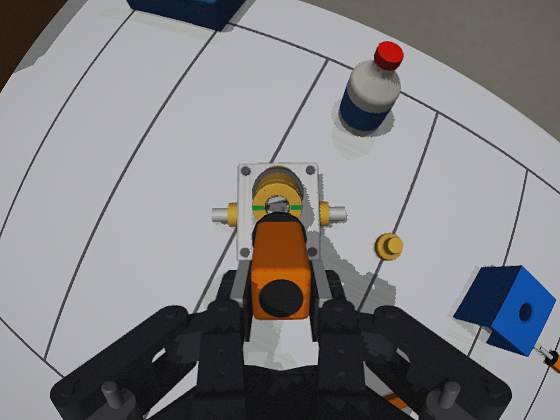

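Blade now parallel to the green marks' line while the slot still lags by its play (crop right). Turn further until the torque rises.

```bash
python3 -m jog '[[0,0,0,0,0,4,0.02],[0,0,0,0,0,8,0.02],[0,0,0,0,0,12,0.02],[0,0,0,0,0,12,0.02]]'
python3 chk.py; python3 -m jog '[[0,0,0,0,0,3,0.02],[0,0,0,0,0,6,0.02],[0,0,0,0,0,6,0.02]]'
python3 chk.py
python3 - <<'E'
from h import *
w=grab('wrist','7')
crop(w,235,150,90,80,8,'c7.png')
E
```

```text
time: 7.9
ee_pos: [0.5574, 0.1112, 0.212]
tool_rot: [-0.218, 0.767, -0.595, 0.103]
force: [-5.2, -7.5, 5.6]
grip_width: 0.308
pos in slot-tool frame [0.0021 0.0018 0.005 ] F [-2.15  5.82 -8.71] T about tool [-1.889  1.787 -0.123] turned [-0.2  0.1 77.1] q [-1.610e-01  1.000e-03 -3.000e-02  2.119e+00 -2.430e-01  5.650e-01
 -1.336e+00]
time: 8.2
ee_pos: [0.5572, 0.1111, 0.2118]
tool_rot: [-0.222, 0.735, -0.634, 0.091]
force: [-6.9, -6.8, 6.0]
grip_width: 0.31
pos in slot-tool frame [0.0018 0.0019 0.005 ] F [-3.57  4.95 -9.7 ] T about tool [-1.835  2.001 -0.15 ] turned [-0.3  0.1 83.1] q [-1.610e-01  1.000e-03 -3.000e-02  2.119e+00 -2.420e-01  5.650e-01
 -1.441e+00]
```

View pics/c7.png

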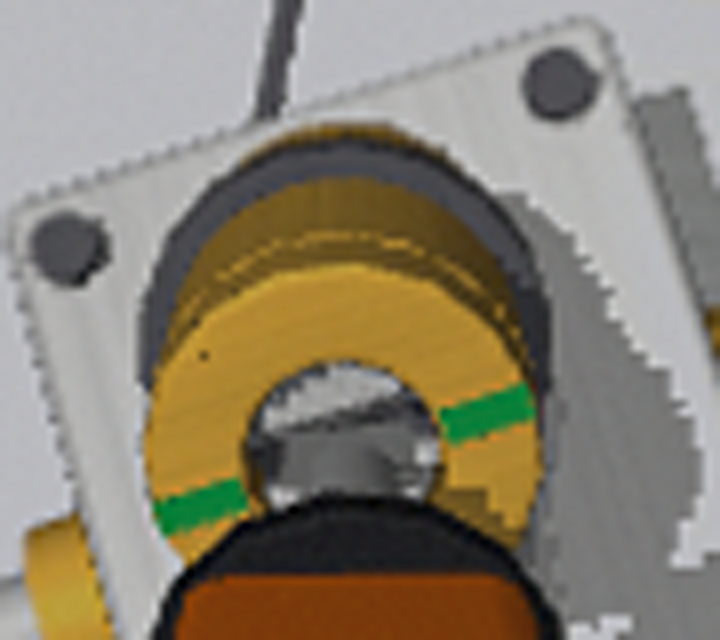

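Slot edge slopes ≈15–16°, marks ≈18°: nearly at the stop. Torque begins to rise; push a bit more.

```bash
python3 -m jog '[[0,0,0,0,0,3,0.02],[0,0,0,0,0,6,0.02],[0,0,0,0,0,6,0.02]]'
python3 chk.py; python3 -m jog '[[0,0,0,0,0,3,0.02],[0,0,0,0,0,6,0.02],[0,0,0,0,0,6,0.02],[0,0,0,0,0,6,0.02]]'
python3 chk.py
python3 - <<'E'
from h import *
w=grab('wrist','8')
crop(w,235,150,90,80,8,'c8.png')
E
```

```text
time: 8.55
ee_pos: [0.5569, 0.111, 0.2117]
tool_rot: [-0.227, 0.701, -0.672, 0.079]
force: [-6.8, -8.1, 7.7]
grip_width: 0.309
pos in slot-tool frame [0.0015 0.002  0.005 ] F [ -2.77   5.82 -11.35] T about tool [-1.783  2.276 -0.301] turned [-0.3  0.1 89. ] q [-1.610e-01  1.000e-03 -2.900e-02  2.119e+00 -2.420e-01  5.660e-01
 -1.545e+00]
time: 8.95
ee_pos: [0.5566, 0.111, 0.2115]
tool_rot: [0.23, -0.665, 0.707, -0.067]
force: [-8.2, -7.7, 7.1]
grip_width: 0.305
pos in slot-tool frame [0.0012 0.002  0.005 ] F [ -4.29   5.47 -11.31] T about tool [-1.678  2.537 -0.465] turned [-0.3  0.1 94.9] q [-1.620e-01  1.000e-03 -2.900e-02  2.120e+00 -2.410e-01  5.660e-01
 -1.648e+00]
```

View pics/c8.png

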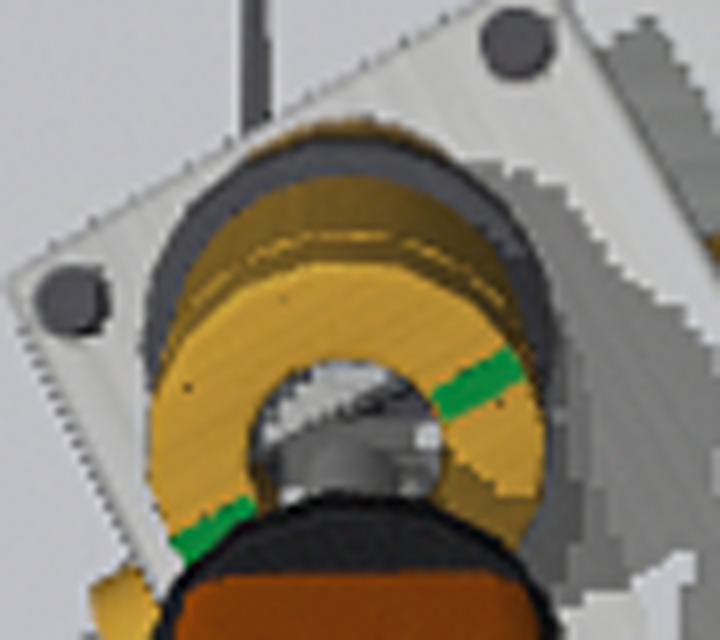

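Torque climbed 0.15→0.30→0.47 N m, far above 0.06 friction: against the stop. Unwind ~14° (within play), withdraw and inspect.

```bash
python3 -m jog '[[0,0,0,0,0,-5,0.02],[0,0,0,0,0,-10,0.02],[0,0,0,0,0,-14,0.02],[0,0,0,0,0,-14,0.02]]'
python3 chk.py; python3 -m jog '[[0,0,-0.005,0,0,0,0.02],[0,0,-0.015,0,0,0,0.02],[0,0,-0.03,0,0,0,0.02],[0,0,-0.05,0,0,0,0.02],[0,0,-0.05,0,0,0,0.02],[0,0,-0.05,0,0,0,0.02]]'
python3 chk.py
python3 - <<'E'
from h import *
from rim import rim,slot
w=grab('wrist','9')
n,C,e1,e2=rim(w,(240,140,320,215))
n=np.array([-.416,-.216,.883]);slot(w,n,C-.004*n,box=(0,0,1,1),name='face9.png')
crop(w,230,140,100,80,8,'c9.png')
E
```

```text
time: 9.4
ee_pos: [0.5572, 0.1113, 0.2119]
tool_rot: [-0.221, 0.746, -0.621, 0.095]
force: [-6.0, -7.3, 6.9]
grip_width: 0.306
pos in slot-tool frame [0.0019 0.0016 0.005 ] F [ -2.37   5.31 -10.23] T about tool [-1.821  1.864 -0.05 ] turned [-0.2  0.1 81. ] q [-1.610e-01  1.000e-03 -3.000e-02  2.119e+00 -2.430e-01  5.650e-01
 -1.404e+00]
time: 10.0
ee_pos: [0.5374, 0.1044, 0.2574]
tool_rot: [-0.224, 0.746, -0.62, 0.095]
force: [-0.1, 0.6, -1.0]
grip_width: 0.313
pos in slot-tool frame [ 0.0033 -0.0023 -0.0449] F [-0.5  -0.37  0.95] T about tool [-0.683  0.199  0.014] turned [ 0.1  0.1 81. ] q [-0.152 -0.088 -0.026  2.097 -0.228  0.673 -1.42 ]
green n 71 [0.5969 0.1351 0.122 ]
rim n 744 normal [-0.4081 -0.2116  0.8881] tilt 27.37 az -152.6 C [0.5979 0.1363 0.1202] r 0.0217
green angles [-69. -63. -57.   6. 115. 120. 126. 132.]
mark dir deg (in e1,e2) -59.7
face [0.5995 0.1371 0.1166] (z should be .117)
```

View pics/face9.png

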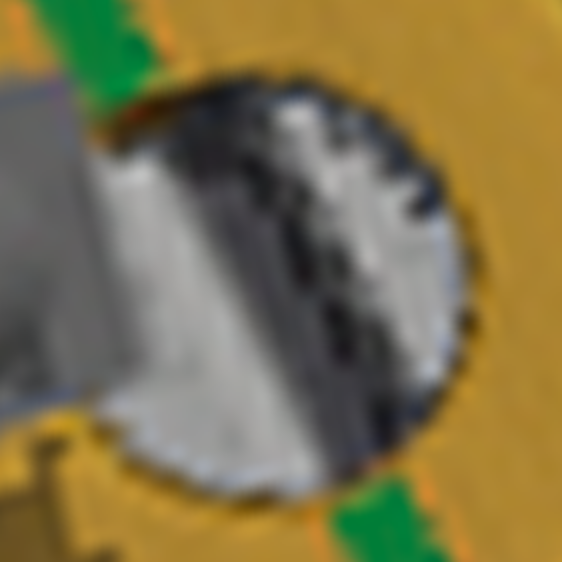

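View pics/c9.png

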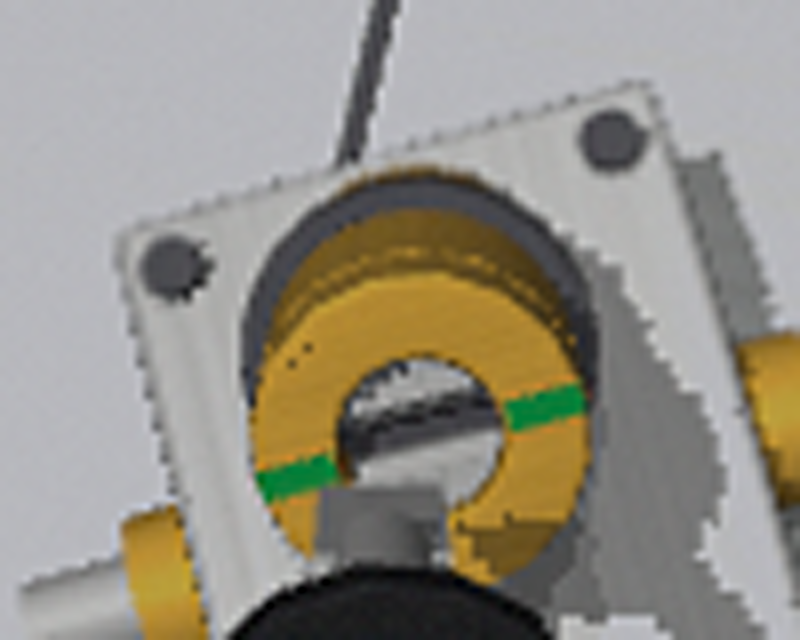

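Slot lines up with the green marks (c9: slot edge slope 17°, marks 16°; rectified view shows it within a few degrees, not short). Torque also proves the stop. Now compute the return to above the stand.

Run:
```python
from cmd import *
from plant import state
s=state();q=s['tool_rot'];R0=R.from_quat([q[1],q[2],q[3],q[0]]).as_matrix()
c,sn=np.cos(np.radians(-28)),np.sin(np.radians(-28))
Rc=np.c_[[c,sn,0],[sn,-c,0],[0,0,-1]]
d,r=rel(s['ee_pos'],R0,np.array([.6215,-.1743,.275]),Rc);print(s['ee_pos'],d.round(4),r.round(2))
for k in(.25,.5,.75,1):print((d*k).round(3),(r*k).round(1))
up=R0.T@np.array([0,0,.03]);print('up30',up.round(4))
```

```text
[0.53692683 0.10437024 0.25639688] [ 0.2851 -0.0465 -0.0413] [-28.61  -4.49 -50.41]
[ 0.071 -0.012 -0.01 ] [ -7.2  -1.1 -12.6]
[ 0.143 -0.023 -0.021] [-14.3  -2.2 -25.2]
[ 0.214 -0.035 -0.031] [-21.5  -3.4 -37.8]
[ 0.285 -0.046 -0.041] [-28.6  -4.5 -50.4]
up30 [-0.0041 -0.0135 -0.0265]
```

```bash
python3 -m jog '[[0.032,-0.013,-0.018,-3.6,-0.6,-6.3,0.02],[0.068,-0.025,-0.036,-7.2,-1.1,-12.6,0.02],[0.104,-0.03,-0.04,-10.7,-1.7,-18.9,0.02],[0.14,-0.035,-0.045,-14.3,-2.2,-25.2,0.02],[0.175,-0.04,-0.05,-17.9,-2.8,-31.5,0.02],[0.21,-0.044,-0.05,-21.5,-3.4,-37.8,0.02],[0.249,-0.045,-0.045,-25,-3.9,-44.1,0.02],[0.285,-0.0465,-0.0415,-28.6,-4.5,-50.4,0.02],[0.285,-0.0465,-0.0415,-28.6,-4.5,-50.4,0.02],[0.285,-0.0465,-0.0415,-28.6,-4.5,-50.4,0.02],[0.285,-0.0465,-0.0415,-28.6,-4.5,-50.4,0.02]]'
python3 - <<'E'
from h import *
from cmd import *
from plant import state
s=state();q=s['tool_rot'];R0=R.from_quat([q[1],q[2],q[3],q[0]]).as_matrix();print(R0.round(4),s['ee_pos'])
a=grab('scene','10');b=grab('side','10');w=grab('wrist','10')
crop(a,190,180,80,130,4.4,'a.png');crop(b,260,180,80,130,4.4,'b.png')
cv2.imwrite('pics/ab10.png',np.hstack([cv2.imread('pics/a.png'),cv2.imread('pics/b.png')]))
E
```

```text
time: 11.15
ee_pos: [0.6213, -0.1733, 0.275]
tool_rot: [-0.001, 0.97, -0.242, -0.0]
force: [-0.9, -0.5, -1.4]
grip_width: 0.311
[[ 8.830e-01 -4.694e-01 -3.000e-04]
 [-4.694e-01 -8.830e-01  1.600e-03]
 [-1.000e-03 -1.200e-03 -1.000e+00]] [ 0.62130103 -0.1732939   0.27500359]
```

View pics/ab10.png

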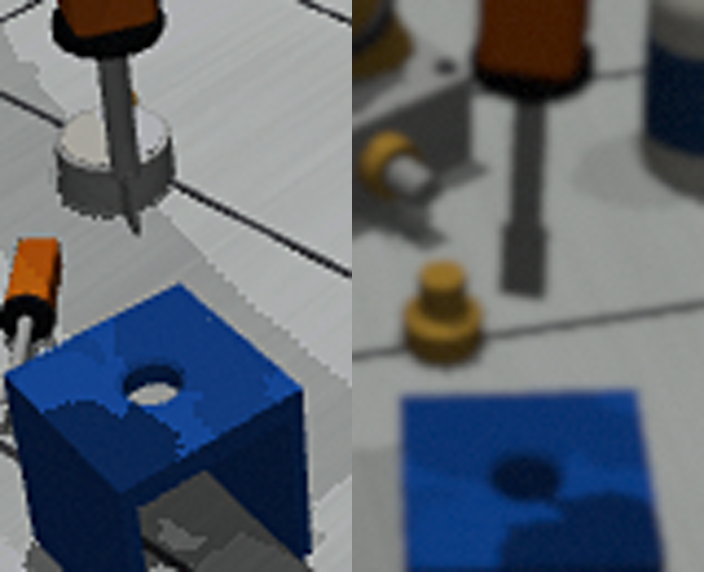

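View pics/wrist10.png

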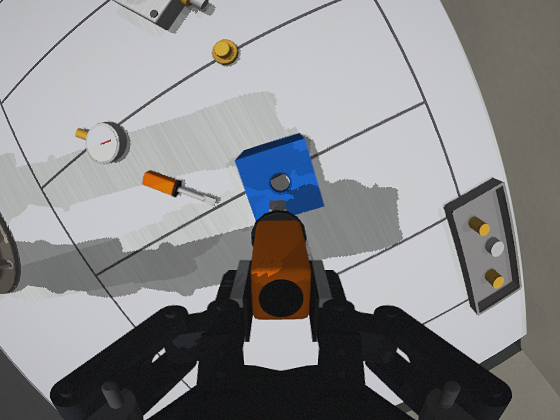

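Driver hangs upright above the hole (scene crop tip (137,235), hole (155,383); side crop tip (524,293), hole (526,477)). Triangulate the offset.

Run:
```python
from h import *
a=load('scene','10');b=load('side','10')
S=lambda x,y:(190+x/4.4,180+y/4.4)
Q=lambda x,y:(260+(x-352)/4.4,180+y/4.4)
def T(p,q):
    o1,d1,_=rays(a,p);o2,d2,_=rays(b,q);return tri([(o1,d1[0]),(o2,d2[0])])
t=T(S(137,235),Q(524,294));h=T(S(155,382),Q(526,477));f=T(S(107,32),Q(533,77));print(t,h,f)
print(onplane(a,S(155,382),.09),onplane(b,Q(526,477),.09))
d=h[0]-t[0];c,s=np.cos(np.radians(-28)),np.sin(np.radians(-28));print('tool x,y',d[0]*c+d[1]*s,d[0]*s-d[1]*c,'drop',d[2])
```

```text
(array([ 0.62153186, -0.17200291,  0.15960247]), [np.float64(0.00207902479870207), np.float64(0.0020790247987019024)]) (array([ 0.62221048, -0.17366234,  0.08858565]), [np.float64(0.00015124264464325346), np.float64(0.00015124264464328756)]) (array([ 0.62120175, -0.17492674,  0.24156704]), [np.float64(3.15929492882251e-05), np.float64(3.1592949288205184e-05)])
[[ 0.62327301 -0.17446683  0.09      ]] [[ 0.62181438 -0.17530262  0.09      ]]
tool x,y 0.0013782365003764455 0.0011465933671355529 drop -0.07101681999181392
```

```bash
python3 -m jog '[[0.001,0.001,0.03,0,0,0,0.02],[0.001,0.001,0.06,0,0,0,0.02],[0.001,0.001,0.08,0,0,0,0.02],[0.001,0.001,0.1,0,0,0,0.02],[0.001,0.001,0.12,0,0,0,0.02],[0.001,0.001,0.135,0,0,0,0.02],[0.001,0.001,0.145,0,0,0,0.02],[0.001,0.001,0.145,0,0,0,0.02]]'; python3 -m jog '[[0,0,0.003,0,0,0,0.02],[0,0,0.006,0,0,0,0.02],[0,0,0.006,0,0,0,0.02]]'
```

```text
time: 12.1
ee_pos: [0.6208, -0.1756, 0.1293]
tool_rot: [-0.0, 0.97, -0.242, -0.001]
force: [-0.0, -0.4, -1.4]
grip_width: 0.308
time: 12.4
ee_pos: [0.6218, -0.1762, 0.1248]
tool_rot: [-0.0, 0.97, -0.242, 0.0]
force: [-0.9, 0.4, -1.8]
grip_width: 0.306
```

```bash
python3 -m jog '[[0,0,0.001,0,0,0,0.02],[0,0,0.002,0,0,0,0.02],[0,0,0.002,0,0,0,0.02]]';python3 -m jog '[[0,0,0,0,0,0,0.04],[0,0,0,0,0,0,0.06],[0,0,0,0,0,0,0.0854],[0,0,0,0,0,0,0.0854],[0,0,0,0,0,0,0.0854],[0,0,0,0,0,0,0.0854],[0,0,0,0,0,0,0.0854],[0,0,0,0,0,0,0.0854]]'
```

```text
time: 12.7
ee_pos: [0.622, -0.1763, 0.1234]
tool_rot: [-0.0, 0.97, -0.242, 0.0]
force: [-1.2, 0.3, 3.3]
grip_width: 0.307
time: 13.5
ee_pos: [0.6217, -0.1762, 0.1225]
tool_rot: [-0.0, 0.97, -0.242, -0.0]
force: [0.7, 0.9, 0.3]
grip_width: 1.004
```

Flange touched the plate (+3 N), then released. Back straight up and check.

```bash
python3 -m jog '[[0,0,-0.02,0,0,0,0.0854],[0,0,-0.06,0,0,0,0.0854],[0,0,-0.1,0,0,0,0.0854],[0,0,-0.14,0,0,0,0.0854],[0,0,-0.16,0,0,0,0.0854],[0,0,-0.16,0,0,0,0.0854]]'
python3 - <<'E'
from h import *
a=grab('scene','11');b=grab('side','11');w=grab('wrist','11')
crop(a,180,200,100,130,4,'a.png');crop(b,250,200,100,130,4,'b.png')
cv2.imwrite('pics/ab11.png',np.hstack([cv2.imread('pics/a.png'),cv2.imread('pics/b.png')]))
for z,wr,bx in((a,0,(180,190,280,330)),(b,0,(250,200,350,330)),(w,1,(200,120,360,320))):
    v,u=np.mgrid[bx[1]:bx[3],bx[0]:bx[2]];P,d=pts(z,np.c_[u.ravel(),v.ravel()],wr)
    k=(d>0)&(abs(P[:,0]-.622)<.025)&(abs(P[:,1]+.175)<.025)&(P[:,2]<.19)
    P=P[k];z99=P[:,2].max();T=P[abs(P[:,2]-.165)<.003];print(len(T),'max z',z99.round(4),'top',T.mean(0).round(4),cv2.minAreaRect(T[:,:2].astype(np.float32)))
E
```

```text
time: 14.1
ee_pos: [0.6237, -0.1769, 0.2869]
tool_rot: [-0.0, 0.97, -0.242, 0.004]
force: [-0.2, -0.2, 0.0]
grip_width: 1.001
204 max z 0.1676 top [ 0.623  -0.1788  0.1651] ((0.6218147873878479, -0.1776007115840912), (0.02673468180000782, 0.028842227533459663), 64.81038665771484)
285 max z 0.1683 top [ 0.6215 -0.1791  0.1652] ((0.6219653487205505, -0.17689576745033264), (0.0273844376206398, 0.027433132752776146), 62.30234146118164)
825 max z 0.1673 top [ 0.6214 -0.1742  0.1649] ((0.6208605766296387, -0.17476582527160645), (0.027741538360714912, 0.02702987752854824), 62.6585807800293)
```

View pics/ab11.png

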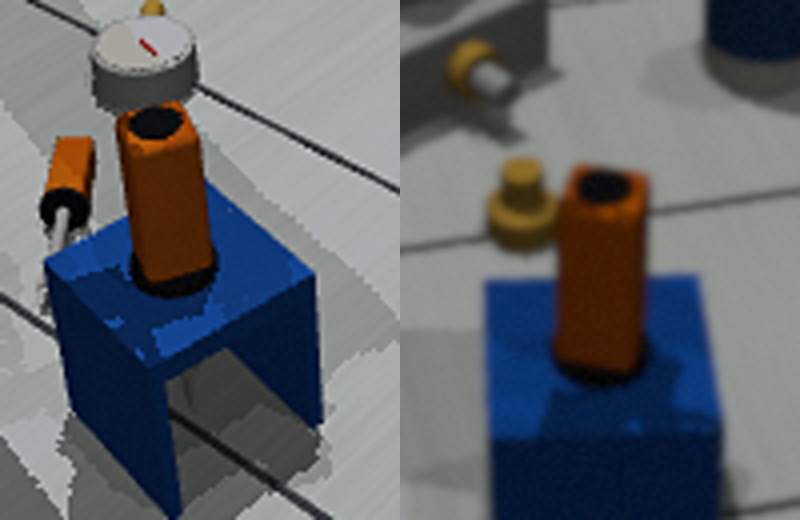

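View pics/scene11.png

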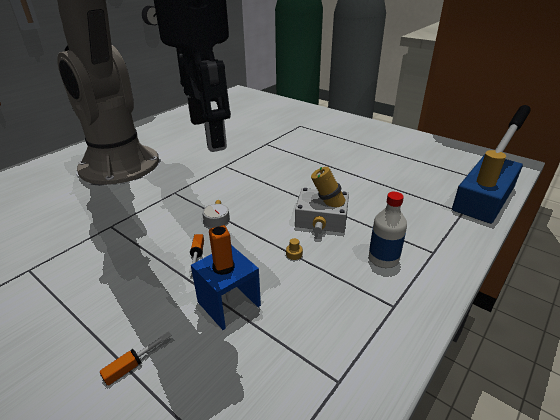

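Driver seated: handle top at z 0.165 (same as at start), upright, ~2 mm from the hole axis; bottle, fitting, gauge undisturbed. Time remains, so one clean look at the screw.

```bash
python3 -m jog '[[-0.025,-0.032,-0.01,0,0,-5,0.0854],[-0.05,-0.064,-0.02,0,0,-11,0.0854],[-0.075,-0.096,-0.02,0,0,-17,0.0854],[-0.1,-0.128,-0.02,0,0,-23,0.0854],[-0.13,-0.158,-0.02,0,0,-28,0.0854],[-0.13,-0.158,-0.02,0,0,-28,0.0854],[-0.13,-0.158,-0.02,0,0,-28,0.0854]]'
python3 - <<'E'
from h import *
from rim import rim,slot
w=grab('wrist','12')
g=cv2.cvtColor(w['p'],cv2.COLOR_RGB2HSV);m=(g[...,0]>45)&(g[...,0]<95)&(g[...,1]>120);v,u=np.where(m);c=np.median(np.c_[u,v],0).astype(int);print(c)
r=rim(w,(c[0]-45,max(c[1]-45,0),c[0]+45,c[1]+45))
n,C,_,_=r
slot(w,n,C-.004*n,box=(0,0,1,1),name='face12.png')
crop(w,c[0]-40,max(c[1]-40,0),80,80,7,'c12b.png')
cv2.imwrite('pics/f12.png',cv2.resize(np.hstack([cv2.resize(cv2.imread('pics/face12.png'),(390,390)),cv2.resize(cv2.imread('pics/c12b.png'),(390,390))]),None,fx=1,fy=1))
E
```

```text
time: 14.95
ee_pos: [0.5801, 0.0256, 0.3008]
tool_rot: [0.0, 1.0, 0.001, -0.002]
force: [0.6, -1.5, 0.6]
grip_width: 1.001
[292  97]
green n 60 [0.5975 0.1352 0.1205]
rim n 751 normal [-0.416  -0.2109  0.8846] tilt 27.8 az -153.1 C [0.598  0.1362 0.1203] r 0.0217
green angles [-69. -63. -57. 115. 120. 126. 132.]
mark dir deg (in e1,e2) -60.4
face [0.5997 0.1371 0.1168] (z should be .117)
```

View pics/f12.png

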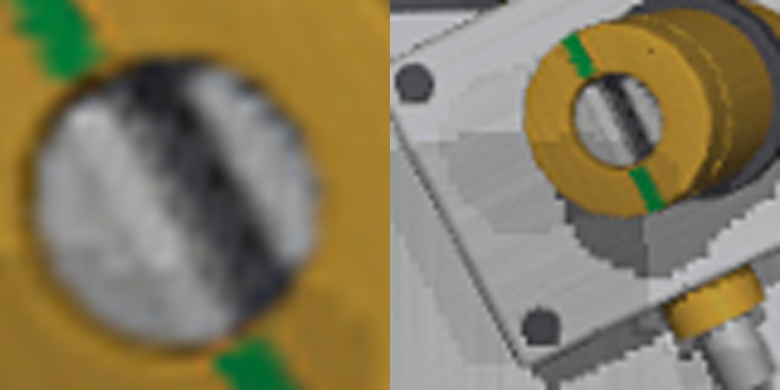

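Slot edges at about 61–64°, marks at 60°: lined up at the stop. Gripper is open and clear; handing in.

```bash
python3 -c "
from plant import job,state
print(job.close_job());print(state()['time'])"
```

```text
the job is handed in; nothing more can be done
None
the job is handed in; nothing more can be done
```

I turned the adjuster screw clockwise to its stop with the large screwdriver, put the screwdriver back in its stand and let go. I handed the job in at about 15 s of the 67 s allowed; it reports no verdict.

- **Screw:** I drove the blade to contact about 5 mm past the face I had estimated. I then turned until the torque climbed from about 0.15 to 0.47 N m, well above the 0.06 N m friction. In the last clean view the slot edges lay at about 61–64° and the green marks at 60°. One earlier, partly hidden view put the slot up to 7° past the marks. I put that down to the oblique view.
- **Screwdriver:** The flange touched the plate at about +3 N before release. Afterwards the handle top was at z 0.165 m, as at the start, upright and within about 2–4 mm of the hole's axis. The cameras disagree by about 3 mm.
- **Other parts:** The bottle, fitting and gauge looked unmoved in the final picture, but I did not measure them. The gripper was open and clear of everything.
- **Not part of the job:** The two small screwdrivers toppled within the first second, before the gripper got near them. They stayed on the work surface.

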